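# Shift the slip winch from high to low gear

## Robot

A 6-joint arm with a two-finger parallel gripper is mounted at the origin on the work surface. World frame = base frame: x ahead of the robot, y to its left, z up, the work surface at z = 0. Lengths are in m, angles in rad, forces in N, time in s.
With the tool pointing down it reaches from about 0.275 to 0.825 m from the base axis. Payload 4.9 kg.
Tool frame: the origin (TCP) lies midway between the tips of the shut fingers; the grasp point (between the pads) lies 19 mm behind it (bot.grip_depth is the distance from the TCP to the grasp point, in m); y points along the fingers, x is the direction in which the jaws open and shut, and the axes are right-handed (so a half turn about y gives the same grasp; the last joint's range is limited). The gripper opens to 85 mm and grips with 20 to 120 N. Pads are 22 mm wide; open, the fingers measure 114 mm over their backs; the gripper's body (76 mm by 85 mm) begins 54 mm behind the grasp point. The pads swing forward as they close: fully open they stand 13 mm farther back than shut.
Start: joints at [-1.25, 0.326, -0.193, 1.052, 0, 1.437], TCP at [0.242, -0.494, 0.231] pointing down, gripper open.
Joint ranges: [-2.65, 2.65], [-0.97, 1.79], [-1.3, 1.35], [-1.93, 2.1], [-1.47, 1.37], [-3.14, 3.14]. Speed limits (rad/s): [2.57, 2.57, 3.14, 3.14, 3.14, 3.14].

## Interface

Orientations are given as a unit quaternion [w, x, y, z].
In Python, from cell import bot gives the robot as it stands. Calls block until the motion is done:
- bot.move_pose(position, orientation): joint-space move of the TCP to a pose.
- bot.move_linear(position, speed=0.15, rotation=None, until_force=None): straight line of the TCP; rotation=None keeps the orientation; speed is the mean speed in m/s. With until_force (N) it stops when the force on the tool has changed by that much, and returns True; else False.
- bot.goto_joints(angles): joint-space move.
- bot.set_gripper(opening, grasp_force=None): opening from 0.0 (shut) to 1.0 (fully open); grasp_force is the grip in N (None keeps the last); returns when the fingers have stopped.
- bot.wait(seconds).
- bot.solve_ik(position, orientation): joint angles nearest the present ones, or None.
- bot.camera(name): name is "side" or "top"; returns the picture (400x640x3 uint8, red, green, blue); there is no depth.
- bot.calibration(name): a dict with "mtx" (3x3 intrinsics, pixels), "k1" (the pictures are not rectified: a ray, as slopes to the right and down, at radius r is drawn at 1 + k1 r^2 times it, then the intrinsics apply), "extrinsics" (4x4, takes a point from world to camera coordinates). Camera axes: x right, y down, z forward; pixel columns grow to the right and rows downward; lengths in m; the calibration is good to about 2 mm. A picture is of the moment at which its call begins. calibration takes no time and is no camera call.
A pose or a line that the arm cannot do raises bot.PlanningError and nothing moves.
- bot.close_job(): hands the job in, once; it reports no verdict.
Trained networks look in the newest picture that a camera, given by its name, has taken for a name from the list of things; names that differ only in an ending like _2 or _b are one class to them, and where a whole thing is asked for, a point or a joint stands for the part that bears it (a point fixed in the world has none). Each returns a list of dicts, best first, with "confidence" (0 to 1); they miss things now and then, are a little off and sometimes report something else, mostly with a low value. They report only what shows in the picture. A call takes as long as a camera call.
- bot.search_frame(camera, thing): "bbox" ([left, top, width, height] in pixels, round what is visible of it).
Readings, each from a call of its own:
- bot.read_clock(): time.
- bot.read_joint_positions(): joint angles.
- bot.read_joint_vel(): joint speeds.
- bot.read_joint_efforts(): joint torques, N m.
- bot.read_position(): TCP position.
- bot.read_tool_rot(): TCP orientation.
- bot.read_ft_force(): force on the tool from outside, world axes, zero at the start.
- bot.read_moment(): the same for the moment, N m.
- bot.read_gripper_width(): opening from 0.0 (shut) to 1.0 (fully open).
Only numpy, scipy, OpenCV 4.12 (cv2) and the standard library are available. Lean on these libraries where they do the work, as an engineer would, in place of code of your own. Each camera call takes 0.05 s, during which the arm holds its last target.

## Task

A heavy boat is next up the slip: put the capstan winch into low gear. Take the red-knobbed gear lever out of high (yellow mark), through the neutral lane and fully home to the end of the low slot (green mark), following the zigzag gate, then let go of it. Leave everything else on the bench where it is.

Things in the scene. Friction and masses are not known exactly. Their poses are not given: they have to be found in the camera images.
- winch: Capstan winch bolted to the bench, 470 mm along its y, 200 mm along its x: grey gear case, blue motor at +y, bare steel warping head at -y. Origin on the bench under the middle of the gate; z up, x along the gate's lanes from the low end (-x, green mark, robot side) to the high end (+x, yellow mark), y across. Tops above the bench: gear case 127 mm, gate plate 158 mm, motor terminal box 165 mm.
- gate (a point): Middle of the aluminium gate plate (132 x 88 x 6 mm), 155 mm above the bench, axes as the winch's. Its opening over a black well, in mm in winch x, y: high lane x 6 to 44, y 4 to 22; first crossing x 6 to 24, y -22 to 22; neutral lane x -24 to 24, y -22 to -4; second crossing x -24 to -6, y -22 to 22; low lane x -44 to -6, y 4 to 22. A 12 mm tongue from +y parts the crossings.
- neutral (a point): Middle of the neutral lane at mid-plate, winch x 0, y -13 mm; a white disc lies on the plate beside it. The lever goes round the tongue: from high back along its lane to the first crossing, across to -y, along the neutral lane to the second crossing, across to +y, and along the low lane to its end.
- low_end (a point): Mid-plate point where the lever's rod stands when fully home in low: winch x -38.5, y 13 mm. A green disc of 17 mm lies on the plate 17 mm beyond it; a yellow one beyond the opposite, high end.
- lever_fore (a joint): Fore-and-aft swing of the gear lever (rad) about an axis along the winch's y. Pivot 45 mm above the bench over the winch's origin, 110 mm below mid-plate. 0 = upright, plus = leaning to winch +x (high). About +0.34 at the end of high, 0 in mid neutral, -0.34 at the end of low; crossings centred at +0.136 and -0.136. Starts at 0.20 to 0.33, in the high lane.
- lever_side (a joint): Sideways swing of the gear lever (rad) through the same pivot, about an axis that tilts along with lever_fore. 0 = middle, plus = leaning to winch +y. About +0.117 in the middle of the high and low lanes, -0.117 in the middle of neutral. Both swings are stiff (about 4 N at the knob) and the lever stays where it is left.
- knob (a point): Centre of the red ball knob, 40 mm across, on the 11 mm steel lever rod, 240 mm from the pivot, some 270 to 285 mm above the bench. With a = lever_fore, b = lever_side, in winch axes: x = 240 sin a cos b, y = 240 sin b, z = 45 + 240 cos a cos b mm. The rod has 3.5 mm play to each side in the gate, 7 to 8 mm at the knob. Room for fingers all round.
- bait_tray: Blue divided bait tray 150 x 240 x 45 mm, loose, left of the winch; origin under its centre. To be left alone.
- reel: Silver fishing reel about 150 x 105 x 75 mm, loose, left of the winch; origin under its drum. To be left alone.
- sinker_mould: White ceramic sinker mould 85 x 130 x 28 mm with two wooden handles, loose, right of the winch; origin under its centre. To be left alone.
- lantern: Black and clear electric lantern with a red press button on top, 116 mm in diameter, 189 mm high, loose, at the right; origin under its centre. To be left alone.
- spanner: Steel spanner 190 mm long, loose on the bench between the robot and the winch; origin under its middle. To be left alone.
- oil_can: Green and silver oil can 62 mm in diameter, 115 mm high, loose on the bench on the far side of the winch; origin under its centre. To be left alone.

How it is judged:
On the way:
1. the lever has come into the neutral lane (value of joint lever_side below -0.05 rad and value of joint lever_fore between -0.22 and 0.22 rad), for 0.05 s.
At the end, for the whole second after the job is handed in: The gear lever stands at rest and released in the low slot, on the green-marked side (lever_side above 0.06 rad), within 0.05 rad (about 12 mm at the knob) of the slot's end (lever_fore below -0.29 rad) (value of joint lever_fore below -0.29 rad and value of joint lever_side above 0.06 rad and velocity of joint lever_fore between -0.05 and 0.05 rad/s); the robot touches nothing.
It fails at once if a bystander on the bench is moved by more than 30 mm (distance of any of bait_tray, reel, sinker_mould, lantern, spanner, oil_can from where it was at the start of the episode above 0.03 m).
It also fails if it takes over 42 s, if anything falls off the work surface, if the arm or the gripper's body presses on something with over 40 N, if the wrist force passes 120 N, or if a joint passes its speed limit or range.

## Working session

There is one attempt and no reset: what is moved stays moved. The work goes in short steps, each a Python script; the robot and the scene stay as the last script left them, time stands still between calls to the robot, and variables do not carry over. Pictures are saved under pics/ and viewed, and the job is handed in when it is done.

```bash
mkdir -p pics; ls; python3 - <<'E'
from cell import bot
import cv2
for n in ("side","top"):
    im=bot.camera(n); cv2.imwrite(f"pics/{n}0.png",im[:,:,::-1])
    c=bot.calibration(n); print(n,c)
    for t in ("gate","knob","winch","low_end","oil_can","lantern"):
        print(t,[(d["bbox"],round(d["confidence"],2)) for d in bot.search_frame(n,t)][:2])
print(bot.read_clock(),bot.read_tool_rot())
E
```

```text
pics
side {'mtx': array([[481.53796532,   0.        , 321.27849569],
       [  0.        , 481.53796532, 197.67447316],
       [  0.        ,   0.        ,   1.        ]]), 'k1': -0.1003582298206569, 'extrinsics': array([[-0.9058271 , -0.42363736,  0.00293969,  0.49416316],
       [-0.30794521,  0.6536555 , -0.69130618,  0.31950671],
       [ 0.29094159, -0.62710914, -0.72255596,  1.46219432],
       [ 0.        ,  0.        ,  0.        ,  1.        ]])}
gate [([277.2, 166.1, 86.0, 141.2], 0.77)]
knob [([301.6, 169.3, 20.1, 38.4], 0.74)]
winch [([274.7, 170.0, 91.3, 142.0], 0.61), ([301.4, 175.1, 20.6, 32.0], 0.61)]
low_end [([299.6, 176.0, 25.2, 31.7], 0.7), ([246.9, 335.5, 106.6, 64.5], 0.69)]
oil_can [([278.6, 205.0, 18.2, 37.1], 0.82), ([394.9, 143.4, 33.6, 26.6], 0.62)]
lantern [([344.2, 114.8, 34.7, 51.4], 0.88), ([304.6, 173.1, 17.3, 33.4], 0.52)]
top {'mtx': array([[469.35654109,   0.        , 315.8791439 ],
       [  0.        , 469.35654109, 204.30783148],
       [  0.        ,   0.        ,   1.        ]]), 'k1': 0.014188985582323305, 'extrinsics': array([[ 0.00202464, -0.99998672,  0.00473858, -0.04355985],
       [-0.97650312, -0.00299819, -0.21548241,  0.58354347],
       [ 0.21549375, -0.00419096, -0.97649623,  1.59840181],
       [ 0.        ,  0.        ,  0.        ,  1.        ]])}
gate [([238.8, 180.4, 138.2, 84.3], 0.56)]
knob [([297.8, 180.7, 16.3, 27.3], 0.52)]
winch [([240.1, 180.7, 136.5, 81.4], 0.83), ([408.5, 183.1, 48.5, 38.0], 0.38)]
low_end [([238.4, 180.5, 135.9, 78.1], 0.8)]
oil_can [([291.0, 169.0, 18.8, 24.7], 0.65)]
lantern [([407.7, 184.0, 48.7, 39.9], 0.61)]
0.7 [-0.59983361  0.59986435 -0.37438401  0.37443158]
```

```bash
python3 - <<'E'
import cv2
a=cv2.imread("pics/side0.png");b=cv2.imread("pics/top0.png")
cv2.imwrite("pics/s1.png",cv2.resize(a[150:330,240:400],None,fx=3.3,fy=3.3,interpolation=cv2.INTER_CUBIC))
cv2.imwrite("pics/t1.png",cv2.resize(b[150:280,220:390],None,fx=4.5,fy=4.5,interpolation=cv2.INTER_CUBIC))
E
```

```text
(no output)
```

View pics/top0.png

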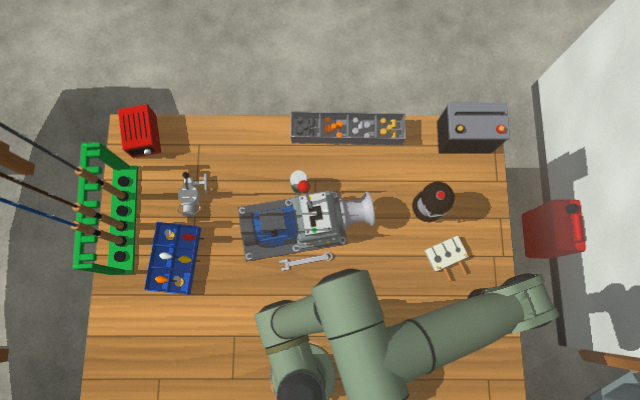

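View pics/side0.png

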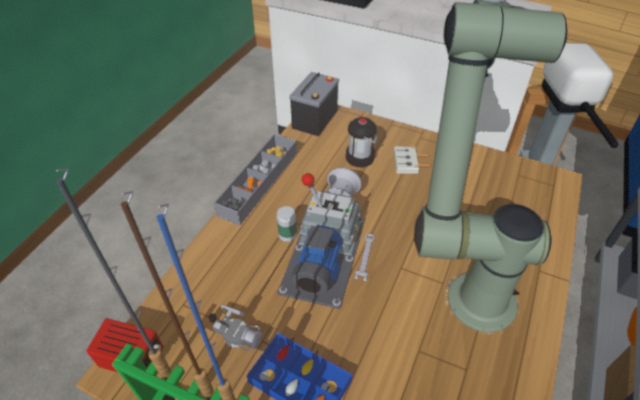

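```bash
sleep 1
```

```text
(no output)
```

View pics/t1.png

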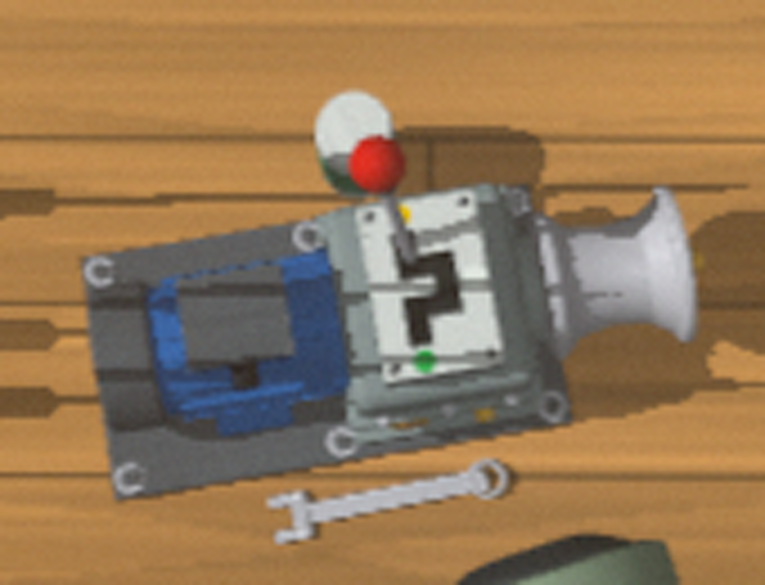

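View pics/s1.png

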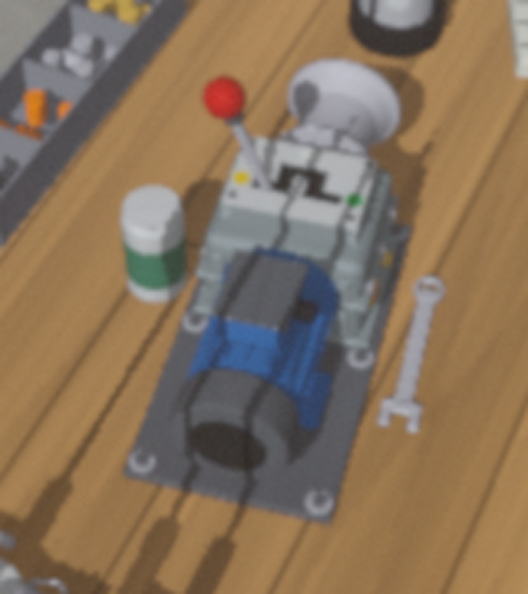

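The top view shows the knob at about (303,186), the green disc at (314,230) and the yellow disc at (310,197). In the side view the knob is at about (308,180). I'll fit the winch pose and lever angles to these features.

```bash
cat > h.py <<'E'
import numpy as np, cv2
from cell import bot
from scipy.optimize import least_squares
def proj(n,P):
    c=bot.calibration(n);E=c["extrinsics"]
    p=np.atleast_2d(P)@E[:3,:3].T+E[:3,3]
    s=p[:,:2]/p[:,2:]; s=s*(1+c["k1"]*(s**2).sum(1,keepdims=True))
    K=c["mtx"]; return s*[K[0,0],K[1,1]]+K[:2,2]
def blob(im,kind,box):
    l,t,r,b=box
    h=cv2.cvtColor(im[t:b,l:r],cv2.COLOR_RGB2HSV);H,S,V=[h[...,i].astype(int) for i in range(3)]
    m={'red':((H<8)|(H>172))&(S>140)&(V>80),'green':(H>40)&(H<85)&(S>120)&(V>60),'yellow':(H>18)&(H<32)&(S>150)&(V>130)}[kind]
    n,lab,st,ce=cv2.connectedComponentsWithStats(m.astype(np.uint8))
    if n<2: return None
    i=1+np.argmax(st[1:,4]); return ce[i]+[l,t],st[i]
def knobw(a,b,L=240): # winch mm
    return np.array([L*np.sin(a)*np.cos(b),L*np.sin(b),45+L*np.cos(a)*np.cos(b)])
def w2b(pose,p):
    x,y,th=pose;p=np.atleast_2d(p)/1000;c,s=np.cos(th),np.sin(th)
    return np.c_[x+c*p[:,0]-s*p[:,1],y+s*p[:,0]+c*p[:,1],p[:,2]]
E
python3 - <<'E'
from h import *
S=cv2.imread("pics/side0.png")[:,:,::-1].copy();T=cv2.imread("pics/top0.png")[:,:,::-1].copy()
o={}
o['rt']=blob(T,'red',(290,172,320,200));o['rs']=blob(S,'red',(295,165,322,195))
o['gt']=blob(T,'green',(308,224,322,238));o['gs']=blob(S,'green',(338,203,356,218))
o['yt']=blob(T,'yellow',(304,192,316,204));o['ys']=blob(S,'yellow',(306,198,320,210))
for k,v in o.items(): print(k,v)
cr=(np.array([(355,207),(478,188),(505,368),(385,385)])+.5)/4.5-.5+[220,150]
cw=np.array([[66,44,158],[66,-44,158],[-66,-44,158],[-66,44,158]])
G=[-55.5,13,158];Y=[55.5,13,158]
def res(p,full=True):
    w=p[:3];r=[]
    for n,s in(('top','t'),('side','s')):
        for k,P,wt in(('g',G,1),('y',Y,.4)):
            if o[k+s]: r.append(wt*(proj(n,w2b(w,P))[0]-o[k+s][0]))
        r.append(proj(n,w2b(w,knobw(p[3],p[4])))[0]-o['r'+s][0])
    r.append((.4*(proj('top',w2b(w,cw))-cr)).ravel())
    return np.concatenate(r)
f=least_squares(res,[.55,-.03,.15,.3,.117]);print(f.x,f.cost);print(np.round(f.fun,1))
print(w2b(f.x[:3],knobw(f.x[3],f.x[4])))
print(w2b(f.x[:3],[0,0,0]))
E
```

```text
rt (array([303.45378151, 186.11764706]), array([  8,   8,  12,  13, 119], dtype=int32))
rs (array([307.475, 179.25 ]), array([  7,   8,  12,  13, 120], dtype=int32))
gt (array([314. , 229.5]), array([ 5,  4,  3,  4, 12], dtype=int32))
gs None
yt (array([309.6, 196.8]), array([5, 4, 2, 3, 5], dtype=int32))
ys (array([312.8, 203.4]), array([6, 5, 3, 2, 5], dtype=int32))
[ 0.5338082  -0.04018321  0.15118969  0.27731683  0.11595376] 0.45213380785423174
[ 0.   0.2 -0.2  0.2  0.1  0.3 -0.2 -0.1 -0.2  0.   0.4  0.  -0.1  0.2
 -0.1 -0.4 -0.  -0.4]
[[ 0.59414666 -0.00290353  0.27428039]]
[[ 0.5338082  -0.04018321  0.        ]]
```

```bash
cat >> h.py <<'E'
from scipy.spatial.transform import Rotation as Ro
W=np.array([0.5338082,-0.04018321,0.15118969]);A0,B0=.27732,.116
def quat(sgn,th=W[2]):
    x=sgn*np.array([-np.sin(th),np.cos(th),0]);y=np.array([0,0,-1.]);z=np.cross(x,y)
    q=Ro.from_matrix(np.c_[x,y,z]).as_quat();return q[[3,0,1,2]]
OFF=np.array([0,0,-.024])
def tcp(a,b): return w2b(W,knobw(a,b))[0]+OFF
E
python3 - <<'E'
from h import *
for s in(1,-1):
    q=quat(s)
    for p in [tcp(A0,B0)+[0,0,.12]]+[tcp(*k) for k in((A0,B0),(.136,.117),(.136,-.117),(-.136,-.117),(-.136,.117),(-.345,.117))]:
        j=bot.solve_ik(p,q);print(s,np.round(p,3),None if j is None else np.round(j,2))
E
```

```text
1 [ 0.594 -0.003  0.37 ] [-0.13  0.37  0.22  1.42  0.   -0.28]
1 [ 0.594 -0.003  0.25 ] [-0.13  0.4  -0.04  1.14  0.   -0.28]
1 [ 0.562 -0.008  0.257] [-0.15  0.33 -0.12  1.12  0.   -0.3 ]
1 [ 0.57  -0.063  0.257] [-0.24  0.35 -0.08  1.13  0.   -0.39]
1 [ 0.506 -0.073  0.257] [-0.29  0.24 -0.25  1.09  0.   -0.44]
1 [ 0.498 -0.017  0.257] [-0.18  0.21 -0.28  1.08  0.   -0.33]
1 [ 0.45  -0.025  0.245] [-0.22  0.13 -0.41  1.03  0.   -0.37]
-1 [ 0.594 -0.003  0.37 ] [-0.13  0.37  0.22  1.42  0.    2.86]
-1 [ 0.594 -0.003  0.25 ] [-0.13  0.4  -0.04  1.14  0.    2.86]
-1 [ 0.562 -0.008  0.257] [-0.15  0.33 -0.12  1.12  0.    2.85]
-1 [ 0.57  -0.063  0.257] [-0.24  0.35 -0.08  1.13  0.    2.75]
-1 [ 0.506 -0.073  0.257] [-0.29  0.24 -0.25  1.09  0.    2.7 ]
-1 [ 0.498 -0.017  0.257] [-0.18  0.21 -0.28  1.08  0.    2.81]
-1 [ 0.45  -0.025  0.245] [-0.22  0.13 -0.41  1.03  0.    2.77]
```

```bash
python3 - <<'E'
from h import *
p=np.array(bot.read_position());bot.move_linear(p+[0,0,.19],speed=.25)
q=quat(1);t=tcp(A0,B0)
bot.move_pose(t+[0,0,.13],q)
print(bot.move_linear(t,speed=.12,until_force=12), bot.read_position(),bot.read_ft_force(),bot.read_clock())
for n in("side","top"): cv2.imwrite(f"pics/{n}2.png",bot.camera(n)[:,:,::-1])
a=cv2.imread("pics/side2.png")[120:280,230:410];b=cv2.imread("pics/top2.png")[120:280,220:400]
cv2.imwrite("pics/c2.png",cv2.resize(np.hstack([a,b]),None,fx=2.2,fy=2.2,interpolation=cv2.INTER_CUBIC))
E
```

```text
False [ 0.59465723 -0.00299014  0.25114026] [-0.51314436 -0.91553248  0.24370849] 5.0083
```

View pics/c2.png

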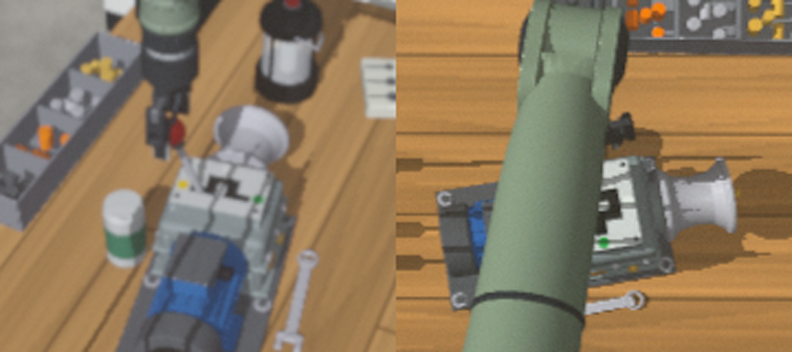

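The side view shows the red knob between the open fingers, at about (175,132) in the crop. I'll close on it and run the first legs.

```bash
python3 - <<'E'
from h import *
bot.set_gripper(0.0,grasp_force=40)
print(bot.read_gripper_width(),np.round(bot.read_ft_force(),1))
for k in((.136,.117),(.136,0),(.136,-.117)):
    r=bot.move_linear(tcp(*k),speed=.06,until_force=25)
    print(k,r,np.round(np.array(bot.read_position())-tcp(*k),4),np.round(bot.read_ft_force(),1),round(bot.read_gripper_width(),3))
    if r: break
print(bot.read_clock())
im=bot.camera("side");cv2.imwrite("pics/c3.png",cv2.resize(im[120:280,230:410,::-1],None,fx=3.3,fy=3.3,interpolation=cv2.INTER_CUBIC))
E
```

```text
0.4437016932540331 [-0.8  2.1  3. ]
(0.136, 0.117) False [0.0005 0.0001 0.0005] [1.6 1.9 3.6] 0.446
(0.136, 0) False [0.0005 0.0019 0.0004] [2.  6.9 5.9] 0.448
(0.136, -0.117) False [0.0009 0.0009 0.0006] [2.6 4.4 5.8] 0.447
7.5583
```

View pics/c3.png

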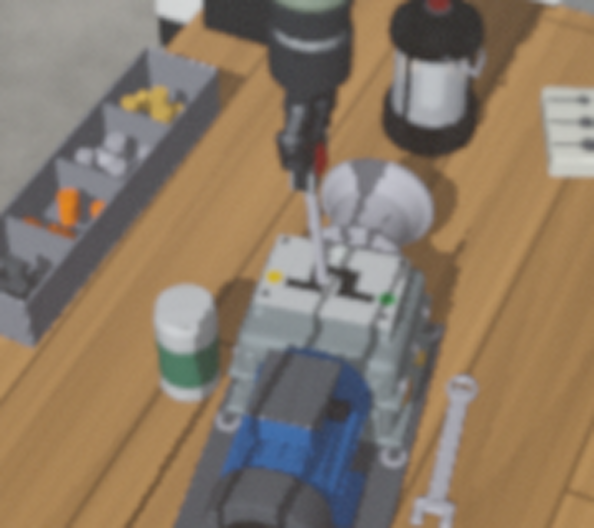

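```bash
python3 - <<'E'
from h import *
for a,b in((.136,.117),(.136,-.117)):
  for L in(115,240): print(a,b,L,(proj("side",w2b(W,knobw(a,b,L)))-[230,120])*3.3)
E
```

```text
0.136 0.117 115 [[311.10030498 283.07391035]]
0.136 0.117 240 [[289.59892838 197.58665992]]
0.136 -0.117 115 [[318.80735826 263.58182133]]
0.136 -0.117 240 [[307.05931588 156.99860778]]
```

The rod in the picture runs from (312,190) to (322,275), which matches the model for the neutral side of the first crossing. I'll continue.

```bash
python3 - <<'E'
from h import *
for k in((0,-.117),(-.136,-.117),(-.136,0),(-.136,.117),(-.24,.117),(-.345,.117)):
    r=bot.move_linear(tcp(*k),speed=.06,until_force=25)
    print(k,r,np.round(np.array(bot.read_position())-tcp(*k),4),np.round(bot.read_ft_force(),1),round(bot.read_gripper_width(),3))
    if r: break
print(bot.read_clock())
im=bot.camera("side");cv2.imwrite("pics/c4.png",cv2.resize(im[120:280,230:410,::-1],None,fx=3.3,fy=3.3,interpolation=cv2.INTER_CUBIC))
for L in(115,240): print((proj("side",w2b(W,knobw(-.337,.117,L)))-[230,120])*3.3)
E
```

```text
(0, -0.117) False [ 0.0002 -0.0001  0.0006] [1.3 2.6 8.7] 0.448
(-0.136, -0.117) False [-0.0004 -0.0002  0.0001] [0.7 1.7 6.6] 0.446
(-0.136, 0) False [-0.0003 -0.0041  0.001 ] [-2.9 -7.8 11.1] 0.445
(-0.136, 0.117) False [-0.0004 -0.0041  0.0016] [-3.9 -6.7 15.6] 0.446
(-0.24, 0.117) False [ 0.001  -0.0024  0.0021] [-2.3 -1.8 17.2] 0.444
(-0.345, 0.117) False [-0.0001 -0.0022  0.0009] [-2.  -2.8 11.5] 0.445
11.3583
[[364.6537044  298.56565818]]
[[409.22143949 231.47111636]]
```

View pics/c4.png

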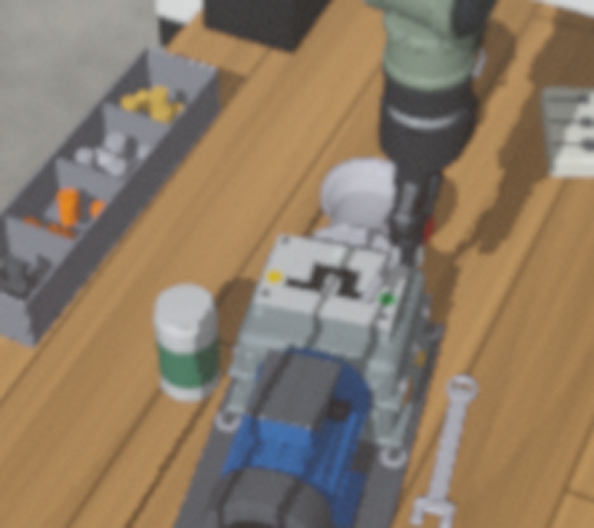

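The knob is at the low end. I'll nudge it to the stop, release, lift clear and check.

```bash
python3 - <<'E'
from h import *
t=tcp(-.37,.117)
print(bot.move_linear(t,speed=.03,until_force=10),np.array(bot.read_position())-t,np.round(bot.read_ft_force(),1))
bot.set_gripper(1.0); print(bot.read_gripper_width(),np.round(bot.read_ft_force(),1))
p=np.array(bot.read_position())
bot.move_linear(p+[0,0,.14],speed=.12)
p=np.array(bot.read_position());bot.move_pose([.30,-.38,.40],quat(1))
ob={}
for n,s in(("side","s"),("top","t")):
    im=bot.camera(n);cv2.imwrite(f"pics/{n}5.png",im[:,:,::-1])
    e=proj(n,w2b(W,knobw(-.337,.117)))[0].astype(int)
    ob[n]=blob(im,'red',(e[0]-20,e[1]-20,e[0]+20,e[1]+20));print(n,e,ob[n])
f=least_squares(lambda x:np.concatenate([proj(n,w2b(W,knobw(*x)))[0]-ob[n][0] for n in ob]),[-.33,.1]);print(f.x,f.fun)
print(bot.read_clock(),np.round(bot.read_ft_force(),1))
a=cv2.imread("pics/side5.png")[140:280,250:400];b=cv2.imread("pics/top5.png")[140:280,220:370]
cv2.imwrite("pics/c5.png",cv2.resize(np.hstack([a,b]),None,fx=2.6,fy=2.6,interpolation=cv2.INTER_CUBIC))
E
```

```text
False [ 0.00313842 -0.00192685  0.00208694] [ 5.3 -1.3 12.4]
0.9981040193059829 [-0.6 -1.2 -0.4]
side [354 190] (array([355.49579832, 188.59663866]), array([ 16,  13,  12,  13, 119], dtype=int32))
top [310 231] (array([312.33333333, 231.61666667]), array([ 17,  15,  12,  12, 120], dtype=int32))
[-0.34191775  0.08885351] [-0.50316823  0.01978262  0.21397604  0.44036958]
15.125 [-0.1 -0.6  0.4]
```

View pics/c5.png

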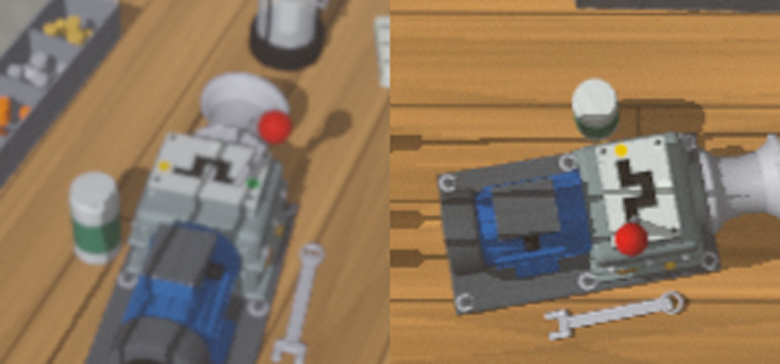

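View pics/top5.png

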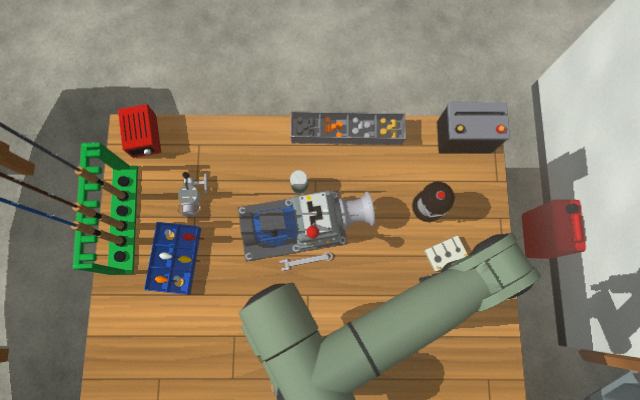

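The lever measures fore -0.342 and side +0.089, which is home in low. The bystanders look unmoved and the arm is clear, so I'll hand in.

```bash
python3 -c "
from cell import bot
print(bot.read_joint_vel());bot.close_job()"
```

```text
[ 0.0034203  -0.00045591 -0.00048677 -0.00093573 -0.00215117 -0.00221002]
the job is handed in; nothing more can be done
```

The winch is in low gear. I gripped the knob and took the lever from high through the first crossing, the neutral lane and the second crossing into the low lane. I then nudged it towards the stop, released it and backed the arm away. The job is handed in at about 15 s of the 42 s allowed.

- **Lever position:** from both cameras after release, lever_fore is about -0.342 rad (needed below -0.29) and lever_side about +0.089 rad (needed above 0.06). The fit error is within about 0.5 pixel. The side value is a little below the lane middle of 0.117 rad, within the rod's play.
- **Forces:** the readings I took after each leg stayed under about 18 N, and no move stopped on its force limit. The final nudge ended without reaching its 10 N stop threshold, with the tool lagging about 3 mm behind its target. That suggests the rod was already against the end of the slot.
- **Bystanders and arm:** in the last top picture everything I could see on the bench looked where it was at the start. I judged that by eye and did not measure it. The force reading with the arm clear was about zero.

No check failed or disagreed.

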